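# Vent the watch-parts cleaner and hold its sprung hood

## Robot

A 7-joint arm with a two-finger parallel gripper is mounted at the origin on the work surface. World frame = base frame: x ahead of the robot, y to its left, z up, the work surface at z = 0. Lengths are in m, angles in rad, forces in N, time in s.
With the tool pointing down it reaches from about 0.4 to 0.85 m from the base axis. Payload 10.4 kg.
Tool frame: the origin (TCP) lies between the finger pads, 19 mm behind the fingertips; this is the grasp point; z points along the fingers, y is the line along which they close (so a half turn about z gives the same grasp; the last joint's range is limited). The gripper opens to 85 mm and grips with 20 to 120 N. Pads are 22 mm wide; open, the fingers measure 114 mm over their backs; the gripper's body (76 mm by 85 mm) begins 54 mm behind the grasp point. The pads swing forward as they close: fully open they stand 13 mm farther back than shut.
Start: joints at [1.208, 0.332, -0.065, 1.46, 0.022, 1.35, -0.088], TCP at [0.208, -0.589, 0.25] pointing down, gripper open.
Joint ranges: [-2.6, 2.6], [-0.5, 2.12], [-1.47, 1.34], [0.16, 2.42], [-1.27, 4.41], [0.06, 2.06], [-2.6, 2.6]. Speed limits (rad/s): [2.22, 2.22, 2.79, 2.79, 3.14, 3.14, 3.14].

## Interface

Orientations are given as a unit quaternion [x, y, z, w].
In Python, from workcell import get_obs, optics, job gives the robot as it stands. The module is installed in compiled form; this text tells all that it offers.
- The arm moves only by the tool send_rows, never from a script. Its argument "plan" is a list that holds one entry, the list of rows, each a list of 7 numbers: the turn, a rotation vector about the tool's x, y, z in units of 1.5 rad (1.0 is 1.5 rad), then the shift along the tool's x, y, z in units of 20 cm (1.0 is 20 cm), then the opening, from 0 (shut) to 1 (fully open). A call has 1 to 20 rows; each row shifts and turns the commanded pose from where the row before left it, along the tool's axes as they then stand; what a row does not reach is not made up. A row lasts 1/12 s, in which the tool goes at most 41.7 mm and 7.16 degrees, less where a joint would pass 70% of its speed; a pose out of reach is approached as far as the arm can. A call with a number of a shift or a turn outside -1 to 1 is refused whole. A call with a gripper value outside its range is refused whole. The fingers move at their own pace and stop on an object; "squeeze" is the grip in N (left out, the last holds). Time passes only in rows, so rows that do not move let the fingers close. It gives the time, the measured TCP pose, the force, the opening and the grip force at its end, in the units of the state.
- get_obs(): the state, without advancing time (a new reading comes with each control period).
- optics.camera(name): name is "scene" or "top"; returns the picture (420x560x3 uint8, red, green, blue); there is no depth.
- optics.get_calibration(name): a dict with "intrinsics" (3x3 intrinsics, pixels), "world_from_camera" (4x4, takes a point from camera to world coordinates). Camera axes: x right, y up, looking along -z (the intrinsics and any distortion apply to the point x, -y, -z); pixel columns grow to the right and rows downward; lengths in m; the calibration is good to about 2 mm. A picture is of the moment at which its call begins. get_calibration takes no time and is no camera call.
- job.hand_in(): hands the job in; it is judged then, once.
The state is a dict: "clock": time; "joint_pos": joint angles; "joint_velocities": joint speeds; "tau": joint torques, N m; "position": TCP position; "ee_rot": TCP orientation; "ft_force": force on the tool from outside, world axes, zero at the start; "torque": the same for the moment, N m; "grip_width": opening from 0.0 (shut) to 1.0 (fully open); "grasp_force": force on a finger pad.
Only numpy, scipy, OpenCV 4.12 (cv2) and the standard library are available. Lean on these libraries where they do the work, as an engineer would, in place of code of your own. Each camera call takes 0.05 s, during which the arm holds its last target. There are 200 camera calls.

## Task

On the white control box press the red key (stop), then the yellow key (fan), then the blue key (hood release), one at a time, with the hood still shut. Then take the parts cleaner's hood by its red bar, raise it clearly past its balance point (3 degrees or more, but never thrown right back to its stop) to let the vapour out, bring it back down and finish while holding it still by the bar just below the balance point, some 3 to 10 degrees short of it, so that it would fall shut by itself if it were let go. Leave the bottle, the jar and the steel stake where they stand.

Things in the scene. Friction and masses are not known exactly. Their poses are not given: they have to be found in the camera images.
- cleaner: fixed watch-parts cleaner: open steel tank with blue sides, 200 mm deep (its x), 206 wide (y), 86 high, under the hood. Origin: on the table below the middle of its front face; x points to its back, y left along its front, z up. It stands left or right of the table's middle (the control box on the other side), turned up to 0.25 rad.
- hood_hinge (a point): middle of the hood's hinge line at the cleaner's back edge: 200 mm behind the cleaner's origin (+x), 92 mm above the table. The hinge axis runs along the cleaner's y. Fixed.
- hood_bar (a point): red round bar of the hood, 12 mm thick, 140 long along the cleaner's y, on two arms 63 mm either side of its middle (116 mm free). Origin: its middle, on its axis, 240 mm from the hinge line; shut, 92 mm above the table and 40 mm before the cleaner's front (34 mm clear). A gripper pointing down, closing along the cleaner's x, can follow its arc untilted: the bar turns in the pads.
- hood (a joint): hood angle, rad: 0 shut (level), grows as the bar rises and goes back, stop 1.6 (stay under 1.5). At angle a the bar is 240 mm x cos(a) before the hinge line, 240 mm x sin(a) above it. 0.9 kg aluminium frame with clear window, 200 x 200 x 12 mm; a spring balances it at 1.05 (60 deg, bar 300 mm over the table): below, it falls shut, above, it swings open. Lifting takes 2.3 N shut, 0.4 N at 0.95.
- console: fixed white control box, 110 mm (its x) by 190 mm (y), 30 mm high, turned up to 0.3 rad. Origin: middle of its underside; y along the row of keys. The three keys stand in a row 60 mm apart, 15 mm towards -x of the box's middle; which colour is where changes. A dark display strip lies behind them.
- key_red (a joint): travel of the red key, m: 0 up, 0.006 fully down; it springs back by itself. Fully down takes 4.5 N; pressed means more than 0.004
- key_red_top (a point): middle of the top of the red key: round cap 26 mm in diameter in a black housing 42 mm in diameter; the top is 52 mm above the table when up (10 mm above its housing), and is pressed straight down
- key_yellow (a joint): travel of the yellow key, m: 0 up, 0.006 fully down; it springs back by itself. Fully down takes 4.5 N; pressed means more than 0.004
- key_yellow_top (a point): middle of the top of the yellow key: round cap 26 mm in diameter in a black housing 42 mm in diameter; the top is 52 mm above the table when up (10 mm above its housing), and is pressed straight down
- key_blue (a joint): travel of the blue key, m: 0 up, 0.006 fully down; it springs back by itself. Fully down takes 4.5 N; pressed means more than 0.004
- key_blue_top (a point): middle of the top of the blue key: round cap 26 mm in diameter in a black housing 42 mm in diameter; the top is 52 mm above the table when up (10 mm above its housing), and is pressed straight down
- dropper: teal-green dropper bottle, 30 mm in diameter, 65 mm high, standing behind the control box (its +x). Leave alone. Origin: centre of its underside
- jar: squat glass jar with a red lid, 52 mm in diameter, 40 mm high, standing behind the control box. Leave alone. Origin: centre of its underside
- stake: dark steel stake, a plain cylinder 34 mm in diameter, 30 mm high, standing 60 to 80 mm in front of the hood's bar (towards the robot). Leave alone. Origin: centre of its underside

How it is judged:
On the way, in this order (a step that is already met when the one before it is completed fails the run):
1. the red key alone is pressed well down, with the hood shut (value of joint key_red above 0.004 m and value of joint each of key_yellow, key_blue below 0.002 m and value of joint hood below 0.06 rad), for 0.05 s.
2. the yellow key alone is pressed well down, with the hood shut (value of joint key_yellow above 0.004 m and value of joint each of key_red, key_blue below 0.002 m and value of joint hood below 0.06 rad), for 0.05 s.
3. the blue key alone is pressed well down, with the hood shut (value of joint key_blue above 0.004 m and value of joint each of key_red, key_yellow below 0.002 m and value of joint hood below 0.06 rad), for 0.05 s.
4. the hood is raised past its balance point, beyond 1.09 rad (value of joint hood above 1.09 rad), for 0.05 s.
At the end, for the whole second after the job is handed in: fingers on the hood with over 0.1 N, tool point within 80 mm of the bar's middle; hood still (under 0.05 rad/s) between 0.85 and 1.03 rad, just under its balance point at 1.05; all keys up again (within 2 mm); bottle, jar and stake within 30 mm of their starts (value of joint hood between 0.85 and 1.03 rad and velocity of joint hood between -0.05 and 0.05 rad/s and contact force between the fingers and hood above 0.1 N and value of joint each of key_red, key_yellow, key_blue below 0.002 m and distance of each of dropper, jar, stake from where it was at the start of the episode below 0.03 m and distance between the grasp point and hood_bar below 0.08 m); the arm keeps its last pose, push and grip.
It fails at once if two keys pressed at once (value of joint each of key_red, key_yellow above 0.003 m or value of joint each of key_red, key_blue above 0.003 m or value of joint each of key_yellow, key_blue above 0.003 m).
It fails at once if the hood is thrown back, beyond 1.5 rad (value of joint hood above 1.5 rad).
It fails at once if the bottle, jar or stake is pushed 30 mm or tipped (distance of any of dropper, jar, stake from where it was at the start of the episode above 0.03 m or angle between any of dropper, jar, stake's own z axis and vertical above 0.4 rad).
It also fails if it takes over 61 s, if anything falls off the work surface, if the arm or the gripper's body presses on something with over 40 N, if the wrist force passes 120 N, or if a joint passes its speed limit or range.

## Working session

There is one attempt and no reset: what is moved stays moved. The work goes in short steps, Python scripts to look and compute and a tool call to move; the robot and the scene stay as the last step left them, time stands still between calls to the robot, and variables do not carry over. Pictures are saved under pics/ and viewed, at most 10 in all, crops included, and the job is handed in when it is done.

Besides the shell and the picture viewer there is one more tool, called after "Request:" as name(argument=value, ...), one argument or row to a line, values as JSON. send_rows: Moves the arm, as the interface text tells. Its arguments: {"type":"object","properties":{"plan":{"type":"array"},"squeeze":{"type":"number"}},"required":["plan"]}

```bash
mkdir -p pics; python3 - <<'E'
from workcell import get_obs, optics
import cv2
print(get_obs())
for n in ("scene","top"):
    im=optics.camera(n); cv2.imwrite(f"pics/{n}0.png",im[:,:,::-1]); print(n,optics.get_calibration(n))
E
```

```text
{'clock': 0.0, 'joint_pos': array([ 1.20842602,  0.33285798, -0.06472519,  1.46092416,  0.02160237,
        1.34984776, -0.08851029]), 'joint_velocities': array([ 4.90045022e-05, -8.08524487e-04, -2.40807166e-04, -9.84776131e-04,
        2.31042907e-03, -4.08009718e-04,  4.78154766e-04]), 'tau': array([ 2.85424812e-04, -6.25453877e+01,  4.90243337e-02, -3.91591108e+01,
        1.62229082e-02,  1.01389649e-02,  5.93888416e-06]), 'position': array([ 0.20819684, -0.58895876,  0.24923282]), 'ee_rot': array([ 9.85601038e-01,  1.69086204e-01, -1.39937059e-04, -6.56008026e-04]), 'ft_force': array([-0.01347914,  0.28246255,  0.13983191]), 'torque': array([ 0.01933707, -0.06904872, -0.03440769]), 'grasp_force': 0.0, 'grip_width': 0.9966343641395676}
scene {'intrinsics': array([[393.7601528 ,   0.        , 275.06060794],
       [  0.        , 393.7601528 , 205.77219572],
       [  0.        ,   0.        ,   1.        ]]), 'world_from_camera': array([[ 0.70414076, -0.61185083,  0.36031146,  0.84156487],
       [ 0.71003603,  0.61093403, -0.35015488, -0.27800735],
       [-0.00588397,  0.50239245,  0.86461969,  0.76434543],
       [ 0.        ,  0.        ,  0.        ,  1.        ]])}
top {'intrinsics': array([[466.00796137,   0.        , 286.4066833 ],
       [  0.        , 466.00796137, 204.91160916],
       [  0.        ,   0.        ,   1.        ]]), 'world_from_camera': array([[ 0.01137063,  0.98900306, -0.14745732,  0.39897234],
       [-0.99987462,  0.01287087,  0.00922385,  0.01432904],
       [ 0.01102031,  0.14733395,  0.98902541,  1.05132468],
       [ 0.        ,  0.        ,  0.        ,  1.        ]])}
```

View pics/scene0.png

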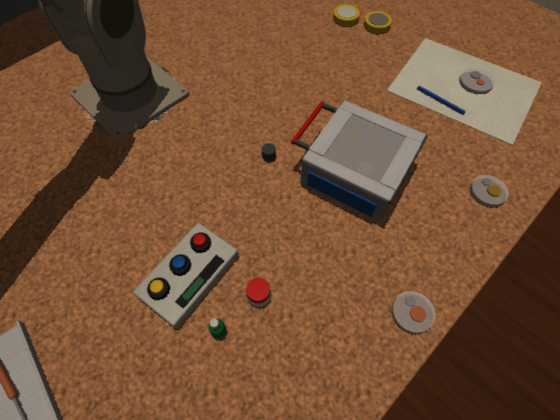

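View pics/top0.png

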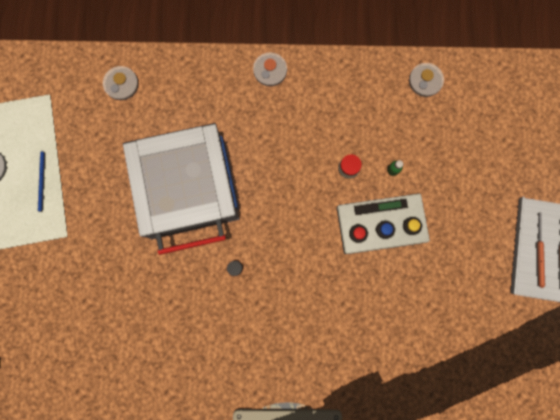

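The scene view shows the keys at red (200,242), blue (180,264) and yellow (158,288), the bar from (297,140) to (323,106), and the stake at (268,153). In the top view the keys are at (359,233), (386,230) and (414,226), the bar runs (160,251)–(228,238), and the stake is at (235,268). The cleaner is on the left.

```bash
cat > h.py <<'E'
import numpy as np, cv2
from workcell import get_obs, optics
from scipy.spatial.transform import Rotation as R
def ray(n,uv):
    c=optics.get_calibration(n); K,T=c["intrinsics"],c["world_from_camera"]
    d=np.linalg.inv(K)@[uv[0],uv[1],1]
    return T[:3,3], T[:3,:3]@(d*[1,-1,-1])
def onz(n,uv,z):
    o,d=ray(n,uv); return o+d*(z-o[2])/d[2]
def tri(a,b):
    (o1,d1),(o2,d2)=ray("scene",a),ray("top",b)
    s=np.linalg.lstsq(np.c_[d1,-d2],o2-o1,rcond=None)[0]
    p,q=o1+s[0]*d1,o2+s[1]*d2
    return (p+q)/2,np.linalg.norm(p-q)
def mask(im,col):
    h,s,v=cv2.split(cv2.cvtColor(im,cv2.COLOR_RGB2HSV)); h=h.astype(int)
    if col=="red": return ((h<5)|(h>172))&(s>180)&(v>70)
    if col=="yellow": return (h>20)&(h<34)&(s>150)&(v>110)
    if col=="blue": return (h>105)&(h<125)&(s>120)&(v>60)
    if col=="dark": return (v<60)
def blob(im,col,c,r):
    m=mask(im,col).astype(np.uint8); w=np.zeros_like(m); cv2.circle(w,c,r,1,-1); m&=w
    n,l,st,ce=cv2.connectedComponentsWithStats(m)
    i=1+np.argmax(st[1:,4]); return ce[i],st[i,4],l==i
E
python3 - <<'E'
from h import *
np.set_printoptions(precision=4,suppress=True)
im={n:cv2.imread(f"pics/{n}0.png")[:,:,::-1].copy() for n in("scene","top")}
for k,a,b in(("red",(200,242),(359,233)),("blue",(180,264),(386,230)),("yellow",(158,288),(414,226))):
    A,B=blob(im["scene"],k,a,11),blob(im["top"],k,b,11)
    print(k,A[:2],B[:2],tri(A[0],B[0]),onz("scene",A[0],.05),onz("top",B[0],.05))
A,B=blob(im["scene"],"red",(310,123),26),blob(im["top"],"red",(194,244),40)
print("bar",A[:2],B[:2],tri(A[0],B[0]),onz("scene",A[0],.092),onz("top",B[0],.092))
for n,X in(("scene",A),("top",B)):
    r=cv2.minAreaRect(np.argwhere(X[2])[:,::-1].astype(np.float32)); print(r)
    p=np.argwhere(X[2])[:,::-1]; vx,vy,x,y=cv2.fitLine(p.astype(np.float32),2,0,.01,.01).ravel()
    t=(p-[x,y])@[vx,vy]; e=[onz(n,(x+vx*q,y+vy*q),.092) for q in(t.min(),t.max())]
    print(e,np.linalg.norm(e[1]-e[0]))
A,B=blob(im["scene"],"dark",(268,153),10),blob(im["top"],"dark",(235,268),11)
print("stake",A[:2],B[:2],tri(A[0],B[0]),onz("top",B[0],.02))
E
```

```text
red (array([198.8182, 239.1818]), np.int32(121)) (array([359.0926, 232.6481]), np.int32(108)) (array([ 0.4903, -0.1518,  0.0496]), np.float64(0.001673223292187923)) [ 0.4909 -0.1512  0.05  ] [ 0.4898 -0.1525  0.05  ]
blue (array([178.1057, 261.5203]), np.int32(123)) (array([386.3761, 228.789 ]), np.int32(109)) (array([ 0.4993, -0.2108,  0.0501]), np.float64(0.001758447953351635)) [ 0.4997 -0.2101  0.05  ] [ 0.4989 -0.2117  0.05  ]
yellow (array([155.9923, 285.6308]), np.int32(130)) (array([413.5043, 224.8   ]), np.int32(115)) (array([ 0.5086, -0.2701,  0.05  ]), np.float64(0.0014003046304278232)) [ 0.509  -0.2695  0.05  ] [ 0.5083 -0.2707  0.05  ]
bar (array([307.6569, 121.8235]), np.int32(204)) (array([191.0862, 244.3828]), np.int32(290)) (array([0.4578, 0.2001, 0.0919]), np.float64(0.00045209823676475657)) [0.458  0.2002 0.092 ] [0.4576 0.1999 0.092 ]
((307.84234619140625, 121.76014709472656), (4.3629679679870605, 50.19005584716797), 37.23483657836914)
[array([0.4735, 0.1351, 0.092 ]), array([0.4411, 0.2708, 0.092 ])] 0.13947938968352844
((191.39794921875, 244.0546417236328), (4.873661041259766, 68.6576919555664), 77.09259033203125)
[array([0.4418, 0.2669, 0.092 ]), array([0.4739, 0.131 , 0.092 ])] 0.13964440192132951Traceback (most recent call last):
  File "<stdin>", line 14, in <module>
  File "h.py", line 24, in blob
    i=1+np.argmax(st[1:,4]); return ce[i],st[i,4],l==i
        ~~~~~~~~~^^^^^^^^^^
    return _wrapfunc(a, 'argmax', axis=axis, out=out, **kwds)
    return bound(*args, **kwds)
ValueError: attempt to get argmax of an empty sequence
```

Request:
send_rows(
  plan=[
    [[0,0,-0.075,0,0,0,0],[0,0,-0.075,0,0,0,0],[0,0,-0.075,0,0,0,0],[0,0,-0.075,0,0,0,0],[0,0,-0.075,0,0,0,0],[0,0,-0.075,0,0,0,0],[0,0,-0.075,0,0,0,0],[0,0,-0.075,0,0,0,0],[0,0,-0.075,0,0,0,0],[0,0,-0.075,0,0,0,0],[0,0,-0.075,0,0,0,0],[0,0,-0.075,0,0,0,0],[0,0,-0.075,0,0,0,0],[0,0,0,0,0,0,0]],
  ],
  squeeze=20,
)

```text
clock: 1.27
position: [0.2082, -0.5891, 0.2495]
ee_rot: [0.619, 0.786, 0.0, -0.0]
ft_force: [-0.6, -0.2, 0.0]
grip_width: -0.0
grasp_force: 0.0
```

```bash
cat >> h.py <<'E'
KEY=dict(red=(.4903,-.1518),blue=(.4993,-.2108),yellow=(.5086,-.2701))
BAR=np.array([.4578,.2,.092]); YAW=.233; EX=np.array([np.cos(YAW),np.sin(YAW),0])
def hood(a): return BAR+EX*.24*(1-np.cos(a))+np.array([0,0,.24*np.sin(a)])
def to(p):
    "tool-axis shift in row units from the measured pose to p, and turn to YAW"
    s=get_obs(); r=R.from_quat(s["ee_rot"]); g=R.from_matrix(np.c_[[-EX[1],EX[0],0],EX,[0,0,-1.]])
    return np.round(r.inv().apply(np.array(p)-s["position"])/.2,3), np.round((r.inv()*g).as_rotvec()/1.5,3)
E
python3 - <<'E'
from h import *
s=get_obs(); print(s["position"],s["grip_width"],s["joint_pos"],s["clock"])
for k in("red","yellow","blue"): print(k,to((*KEY[k],.09)))
im=cv2.imread("pics/top0.png")[:,:,::-1]; p=onz("top",(235,268),.03); print("stake",p,(p-BAR)@EX,(p-BAR)@[-EX[1],EX[0],0])
E
```

```text
[ 0.2081825  -0.58908875  0.24953633] -0.0003865195917962127 [ 1.36183165  0.34581384 -0.26259978  1.45113085  0.08999329  1.3572838
  1.33169954] 1.2667
red (array([1.794, 1.884, 0.799]), array([-0.   , -0.001,  0.003]))
yellow (array([1.197, 1.834, 0.799]), array([-0.   , -0.001,  0.003]))
blue (array([1.497, 1.859, 0.799]), array([-0.   , -0.001,  0.003]))
stake [0.41141934 0.11475695 0.03      ] -0.0648097760145143 -0.0722304447597125
```

Request:
send_rows(
  plan=[
    [[0,0,0,0.1,0.105,0.036,0],[0,0,0,0.1,0.105,0.036,0],[0,0,0,0.1,0.105,0.036,0],[0,0,0,0.1,0.105,0.036,0],[0,0,0,0.1,0.105,0.036,0],[0,0,0,0.1,0.105,0.036,0],[0,0,0,0.1,0.105,0.036,0],[0,0,0,0.1,0.105,0.036,0],[0,0,0,0.1,0.105,0.036,0],[0,0,0,0.1,0.105,0.036,0],[0,0,0,0.1,0.105,0.036,0],[0,0,0,0.1,0.105,0.036,0],[0,0,0,0.1,0.105,0.036,0],[0,0,0,0.1,0.105,0.036,0],[0,0,0,0.1,0.105,0.036,0],[0,0,0,0.1,0.105,0.036,0],[0,0,0,0.1,0.105,0.036,0],[0,0,0,0.1,0.105,0.036,0],[0,0,0,0,0,0,0],[0,0,0,0,0,0,0]],
  ],
)

```text
clock: 2.93
position: [0.494, -0.1504, 0.1199]
ee_rot: [0.621, 0.784, 0.0, -0.001]
ft_force: [-0.5, -1.0, 0.4]
grip_width: 0.001
grasp_force: 0.0
```

```bash
python3 - <<'E'
from h import *
s=get_obs(); print(s["position"],s["joint_pos"],to((*KEY["red"],.08)))
im=optics.camera("scene"); cv2.imwrite("pics/s1.png",im[170:330,100:300,::-1].repeat(3,0).repeat(3,1))
E
```

```text
[ 0.49395938 -0.1503829   0.11988977] [ 0.75326468  0.2719638  -0.61319828  1.87089712  0.17770348  1.05422156
  0.30044918] (array([-0.003, -0.019,  0.199]), array([-0.   , -0.001, -0.001]))
```

View pics/s1.png

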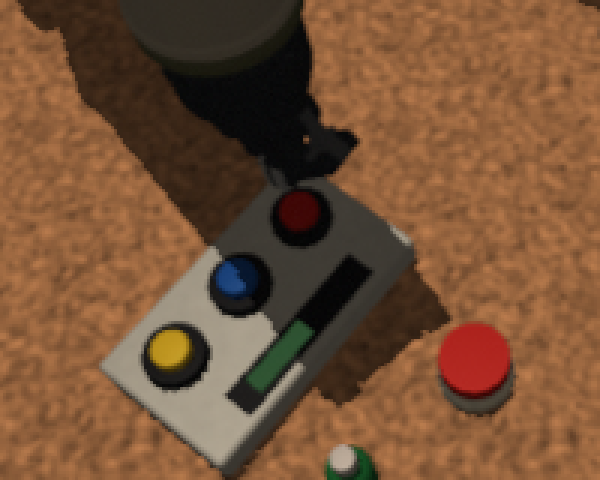

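The shut gripper hangs right over the red key (crop 300,212), with the yellow key at (170,350), the blue at (238,282) and the jar well clear at (475,365). I'll press now.

Request:
send_rows(
  plan=[
    [[0,0,0,-0.003,-0.019,0.05,0],[0,0,0,0,0,0.05,0],[0,0,0,0,0,0.05,0],[0,0,0,0,0,0.05,0],[0,0,0,0,0,0.018,0],[0,0,0,0,0,0.018,0],[0,0,0,0,0,0.018,0],[0,0,0,0,0,0.017,0],[0,0,0,0,0,0,0],[0,0,0,0,0,0,0],[0,0,0,0,0,0,0]],
  ],
)

```text
clock: 3.9
position: [0.4901, -0.1536, 0.0665]
ee_rot: [0.621, 0.784, -0.0, 0.0]
ft_force: [-2.2, 0.6, 2.5]
grip_width: 0.001
grasp_force: 1.7
```

Request:
send_rows(
  plan=[
    [[0,0,0,0,0,0.008,0],[0,0,0,0,0,0.006,0],[0,0,0,0,0,0,0],[0,0,0,0,0,0,0]],
  ],
)

```text
clock: 4.23
position: [0.4904, -0.1537, 0.0646]
ee_rot: [0.621, 0.784, -0.0, 0.0]
ft_force: [-7.2, 2.2, 16.5]
grip_width: -0.001
grasp_force: 8.7
```

Request:
send_rows(
  plan=[
    [[0,0,0,0,0,-0.08,0],[0,0,0,0,0,-0.09,0],[0,0,0,0,0,-0.08,0],[0,0,0,-0.118,-0.01,0,0],[0,0,0,-0.118,-0.01,0,0],[0,0,0,-0.118,-0.01,0,0],[0,0,0,-0.118,-0.01,0,0],[0,0,0,-0.118,-0.01,0,0],[0,0,0,0,0,0,0],[0,0,0,0,0,0,0]],
  ],
)

```text
clock: 5.07
position: [0.5073, -0.272, 0.113]
ee_rot: [0.622, 0.783, 0.0, 0.0]
ft_force: [0.2, 0.7, -0.1]
grip_width: -0.003
grasp_force: 0.0
```

```bash
python3 - <<'E'
from h import *
s=get_obs(); print(s["position"],s["ft_force"],to((*KEY["yellow"],.065)))
E
```

```text
[ 0.50728015 -0.27199331  0.11300661] [ 0.15937398  0.67730512 -0.0573402 ] (array([0.008, 0.009, 0.24 ]), array([ 0.   , -0.   , -0.003]))
```

Request:
send_rows(
  plan=[
    [[0,0,0,0.008,0.009,0.05,0],[0,0,0,0,0,0.05,0],[0,0,0,0,0,0.05,0],[0,0,0,0,0,0.03,0],[0,0,0,0,0,0.03,0],[0,0,0,0,0,0.02,0],[0,0,0,0,0,0.015,0],[0,0,0,0,0,0,0],[0,0,0,0,0,0,0],[0,0,0,0,0,0,0]],
  ],
)

```text
clock: 5.9
position: [0.5089, -0.2685, 0.0649]
ee_rot: [0.621, 0.784, 0.0, 0.0]
ft_force: [-3.1, 2.4, 4.8]
grip_width: 0.001
grasp_force: 2.8
```

Request:
send_rows(
  plan=[
    [[0,0,0,0,0,0.006,0],[0,0,0,0,0,0,0],[0,0,0,0,0,0,0]],
  ],
)

```text
clock: 6.15
position: [0.5091, -0.2685, 0.0647]
ee_rot: [0.621, 0.784, -0.0, 0.0]
ft_force: [-7.8, 3.8, 16.8]
grip_width: 0.0
grasp_force: 8.1
```

Request:
send_rows(
  plan=[
    [[0,0,0,0,0,-0.08,0],[0,0,0,0,0,-0.09,0],[0,0,0,0,0,-0.08,0],[0,0,0,0.1,0.008,0,0],[0,0,0,0.1,0.008,0,0],[0,0,0,0.1,0.008,0,0],[0,0,0,0,0,0,0],[0,0,0,0,0,0,0]],
  ],
)

```text
clock: 6.82
position: [0.5, -0.2086, 0.1135]
ee_rot: [0.62, 0.785, -0.0, 0.0]
ft_force: [-0.5, -0.3, -0.3]
grip_width: 0.002
grasp_force: 0.0
```

```bash
python3 - <<'E'
from h import *
s=get_obs(); print(s["position"],s["ft_force"],to((*KEY["blue"],.065)))
E
```

```text
[ 0.50001964 -0.2085769   0.11353125] [-0.47131312 -0.30996026 -0.26039417] (array([-0.01 , -0.006,  0.243]), array([0.   , 0.001, 0.   ]))
```

Request:
send_rows(
  plan=[
    [[0,0,0,-0.01,-0.006,0.05,0],[0,0,0,0,0,0.05,0],[0,0,0,0,0,0.05,0],[0,0,0,0,0,0.03,0],[0,0,0,0,0,0.03,0],[0,0,0,0,0,0.02,0],[0,0,0,0,0,0.02,0],[0,0,0,0,0,0.002,0],[0,0,0,0,0,0,0],[0,0,0,0,0,0,0],[0,0,0,0,0,0,0]],
  ],
)

```text
clock: 7.73
position: [0.4988, -0.2117, 0.0645]
ee_rot: [0.621, 0.784, -0.001, -0.0]
ft_force: [-11.2, 2.2, 24.0]
grip_width: -0.0
grasp_force: 12.0
```

Request:
send_rows(
  plan=[
    [[0,0,0,0,0,-0.1,0],[0,0,0,0,0,-0.15,0],[0,0,0,0,0,-0.15,0],[0,0,0,0,0,-0.15,0],[0,0,0,0,0,-0.1,0.4],[0,0,0,0,0,0,0.4],[0,0,0,0,0,0,0.4]],
  ],
)

```text
clock: 8.32
position: [0.4997, -0.2118, 0.1938]
ee_rot: [0.621, 0.784, 0.0, 0.001]
ft_force: [-0.4, -0.0, -0.4]
grip_width: 0.394
grasp_force: 0.0
```

```bash
python3 - <<'E'
from h import *
s=get_obs(); print(s["position"],s["grip_width"],to(BAR+[0,0,.06]))
E
```

```text
[ 0.49971312 -0.21175911  0.19382041] 0.39412202411941355 (array([2.052, 0.268, 0.206]), array([ 0.001,  0.001, -0.001]))
```

Request:
send_rows(
  plan=[
    [[0,0,0,0.146,0.019,0,0.4],[0,0,0,0.146,0.019,0,0.4],[0,0,0,0.146,0.019,0,0.4],[0,0,0,0.146,0.019,0,0.4],[0,0,0,0.146,0.019,0,0.4],[0,0,0,0.146,0.019,0,0.4],[0,0,0,0.146,0.019,0,0.4],[0,0,0,0.146,0.019,0,0.4],[0,0,0,0.146,0.019,0,0.4],[0,0,0,0.146,0.019,0,0.4],[0,0,0,0.146,0.019,0,0.4],[0,0,0,0.146,0.019,0,0.4],[0,0,0,0.146,0.019,0,0.4],[0,0,0,0.146,0.019,0,0.4],[0,0,0,0,0,0.1,0.4],[0,0,0,0,0,0.1,0.4],[0,0,0,0,0,0,0.4],[0,0,0,0,0,0,0.4]],
  ],
)

```text
clock: 9.82
position: [0.456, 0.1982, 0.1515]
ee_rot: [0.621, 0.784, -0.001, -0.001]
ft_force: [0.1, -0.7, 0.2]
grip_width: 0.4
grasp_force: 0.0
```

```bash
python3 - <<'E'
from h import *
s=get_obs(); print(s["position"],s["grip_width"],s["joint_pos"],to(BAR+[0,0,.003]))
im=optics.camera("scene"); cv2.imwrite("pics/s2.png",im[50:220,220:440,::-1].repeat(3,0).repeat(3,1))
E
```

```text
[0.45600296 0.19821743 0.15152642] 0.40014586114838613 [ 0.31256222  0.24559885 -0.8987738   1.87449622  0.21096715  1.12415885
 -0.43225728] (array([0.007, 0.012, 0.283]), array([-0.002, -0.   , -0.001]))
```

View pics/s2.png

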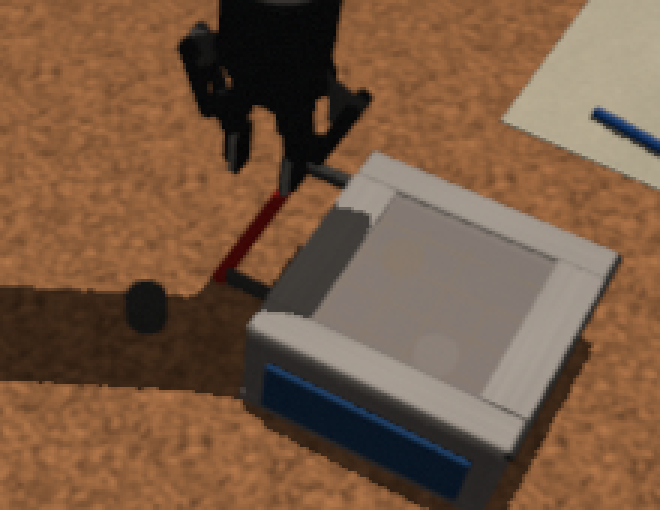

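The open fingers hang at crop (235,165) and (287,185), on either side of the red bar, which runs from (215,275) up to about (300,170). The stake at (147,305) is clear, so I'll go down.

Request:
send_rows(
  plan=[
    [[0,0,0,0.007,0.01,0.05,0.4],[0,0,0,0,0,0.06,0.4],[0,0,0,0,0,0.06,0.4],[0,0,0,0,0,0.05,0.4],[0,0,0,0,0,0.04,0.4],[0,0,0,0,0,0.02,0.4],[0,0,0,0,0,0,0.4],[0,0,0,0,0,0,0.4]],
  ],
)

```text
clock: 10.53
position: [0.4586, 0.2005, 0.0968]
ee_rot: [0.621, 0.784, -0.0, -0.0]
ft_force: [0.1, 0.7, -0.3]
grip_width: 0.399
grasp_force: 0.0
```

Request:
send_rows(
  plan=[
    [[0,0,0,0,0,0.005,0.25],[0,0,0,0,0,0,0.1],[0,0,0,0,0,0,0.0],[0,0,0,0,0,0,0.0],[0,0,0,0,0,0,0.0],[0,0,0,0,0,0,0.0]],
  ],
  squeeze=30,
)

```text
clock: 11.03
position: [0.4588, 0.2005, 0.096]
ee_rot: [0.621, 0.784, 0.0, 0.0]
ft_force: [-0.2, 0.3, 1.7]
grip_width: 0.129
grasp_force: 29.3
```

```bash
python3 - <<'E'
from h import *
s=get_obs(); print(s["position"],s["grip_width"],s["ft_force"],s["grasp_force"])
# row units along tool y and z for equal steps of hood angle
a=np.r_[0:.961:.08, 1.0:1.16:.05]; p=np.array([hood(x) for x in a]); d=np.diff(p,axis=0)
for x,q in zip(a[1:],d): print(round(x,2),np.round([q@EX/.2,-q[2]/.2],3))
E
```

```text
[0.45877145 0.2004926  0.09602608] 0.12924114056649127 [-0.24204231  0.25213992  1.66621679] 29.309958815574646
0.08 [ 0.004 -0.096]
0.16 [ 0.011 -0.095]
0.24 [ 0.019 -0.094]
0.32 [ 0.027 -0.092]
0.4 [ 0.034 -0.09 ]
0.48 [ 0.041 -0.087]
0.56 [ 0.048 -0.083]
0.64 [ 0.054 -0.079]
0.72 [ 0.06  -0.075]
0.8 [ 0.066 -0.07 ]
0.88 [ 0.071 -0.064]
0.96 [ 0.076 -0.058]
1.0 [ 0.04  -0.027]
1.05 [ 0.051 -0.031]
1.1 [ 0.053 -0.029]
1.15 [ 0.054 -0.026]
```

Request:
send_rows(
  plan=[
    [[0,0,0,0,0.001,-0.048,0],[0,0,0,0,0.003,-0.048,0],[0,0,0,0,0.005,-0.048,0],[0,0,0,0,0.006,-0.047,0],[0,0,0,0,0.009,-0.047,0],[0,0,0,0,0.01,-0.047,0],[0,0,0,0,0.013,-0.046,0],[0,0,0,0,0.014,-0.046,0],[0,0,0,0,0.016,-0.045,0],[0,0,0,0,0.018,-0.045,0],[0,0,0,0,0.02,-0.044,0],[0,0,0,0,0.021,-0.043,0],[0,0,0,0,0,0,0],[0,0,0,0,0,0,0]],
  ],
)

```text
clock: 12.2
position: [0.4838, 0.2065, 0.2071]
ee_rot: [0.621, 0.784, -0.002, -0.001]
ft_force: [-10.7, -2.1, 3.0]
grip_width: 0.127
grasp_force: 29.7
```

```bash
cat >> h.py <<'E'
def state():
    s=get_obs(); v=s["position"]-[0,0,.0035]-hood(0); x,z=.24-v@EX,v[2]
    print(s["position"],s["grip_width"],s["ft_force"],s["grasp_force"],"angle %.3f radius %.4f"%(np.arctan2(z,x),np.hypot(x,z)))
E
python3 -c "
from h import *
state(); print(to(hood(.64)+[0,0,.0035]))"
```

```text
[0.48384373 0.20653774 0.20713488] 0.12729916645284575 [-10.70321273  -2.1207789    3.01716989] 29.685314297676086 angle 0.482 radius 0.2406
(array([-0.002,  0.103, -0.159]), array([-0.002,  0.001, -0.001]))
```

Request:
send_rows(
  plan=[
    [[0,0,0,0,0.022,-0.042,0],[0,0,0,0,0.025,-0.041,0],[0,0,0,0,0.026,-0.04,0],[0,0,0,0,0.028,-0.039,0],[0,0,0,0,0.03,-0.038,0],[0,0,0,0,0.03,-0.037,0],[0,0,0,0,0.032,-0.036,0],[0,0,0,0,0.034,-0.034,0],[0,0,0,0,0.035,-0.033,0],[0,0,0,0,0.036,-0.031,0],[0,0,0,0,0.037,-0.03,0],[0,0,0,0,0.038,-0.028,0],[0,0,0,0,0,0,0],[0,0,0,0,0,0,0]],
  ],
)

```text
clock: 13.37
position: [0.5574, 0.2244, 0.2953]
ee_rot: [0.621, 0.784, 0.0, 0.0]
ft_force: [-12.3, -4.1, 15.2]
grip_width: 0.124
grasp_force: 31.4
```

```bash
python3 -c "
from h import *
state(); print(to(hood(1.16)+[0,0,.0035]))"
```

```text
[0.55741655 0.22436048 0.29531257] 0.12445545698732373 [-12.3077763  -4.1042768  15.2239233] 31.43568456172943 angle 0.968 radius 0.2425
(array([-0.003,  0.208, -0.101]), array([ 0.   , -0.   , -0.001]))
```

Request:
send_rows(
  plan=[
    [[0,0,0,0,0.037,-0.031,0],[0,0,0,0,0.04,-0.025,0],[0,0,0,0,0.041,-0.022,0],[0,0,0,0,0.041,-0.021,0],[0,0,0,0,0.041,-0.019,0],[0,0,0,0,0,0,0],[0,0,0,0,0,0,0]],
  ],
)

```text
clock: 13.95
position: [0.5972, 0.2339, 0.3178]
ee_rot: [0.621, 0.784, 0.001, 0.0]
ft_force: [-2.6, 1.4, 4.9]
grip_width: 0.123
grasp_force: 31.1
```

```bash
python3 - <<'E'
from h import *
state()
for n in("scene","top"):
    im=optics.camera(n); cv2.imwrite(f"pics/{n}3.png",im[:,:,::-1])
E
```

```text
[0.59722432 0.23394493 0.31779219] 0.12346431654648403 [-2.62281285  1.35865861  4.91143053] 31.08674168586731 angle 1.161 radius 0.2423
```

View pics/scene3.png

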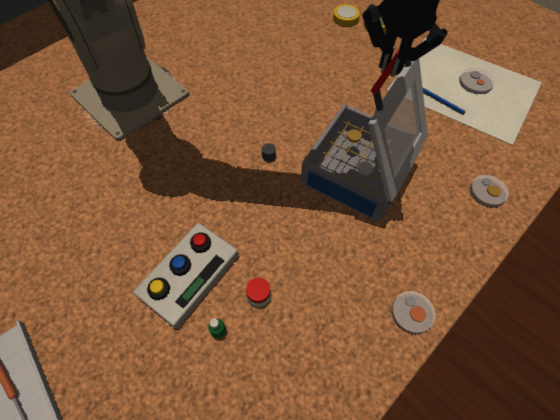

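The hood stands open, with the bar gripped at about (385,75) and the stake (268,152), jar and bottle not moved. All keys are up. Next I'll lower it to about 0.94 rad.

Request:
send_rows(
  plan=[
    [[0,0,0,0,-0.03,0.014,0],[0,0,0,0,-0.03,0.015,0],[0,0,0,0,-0.03,0.015,0],[0,0,0,0,-0.029,0.016,0],[0,0,0,0,-0.029,0.017,0],[0,0,0,0,-0.028,0.018,0],[0,0,0,0,-0.028,0.019,0],[0,0,0,0,-0.027,0.019,0],[0,0,0,0,0,0,0],[0,0,0,0,0,0,0],[0,0,0,0,0,0,0],[0,0,0,0,0,0,0]],
  ],
)

```text
clock: 15.05
position: [0.551, 0.2225, 0.289]
ee_rot: [0.621, 0.784, -0.0, -0.0]
ft_force: [-2.0, 3.7, 1.0]
grip_width: 0.123
grasp_force: 31.2
```

```bash
python3 - <<'E'
from h import *
state()
ims={n:optics.camera(n) for n in("scene","top")}
for n,im in ims.items(): cv2.imwrite(f"pics/{n}4.png",im[:,:,::-1])
a,b=ims["scene"][40:160,330:450],ims["top"][120:280,100:280]
cv2.imwrite("pics/c4.png",np.hstack([cv2.resize(x,(390,400),interpolation=0) for x in(a,b)])[:,:,::-1])
E
```

```text
[0.55104626 0.22251812 0.28900366] 0.12326390698653489 [-1.96731834  3.70119986  1.02251198] 31.18335485458374 angle 0.931 radius 0.2412
```

View pics/c4.png

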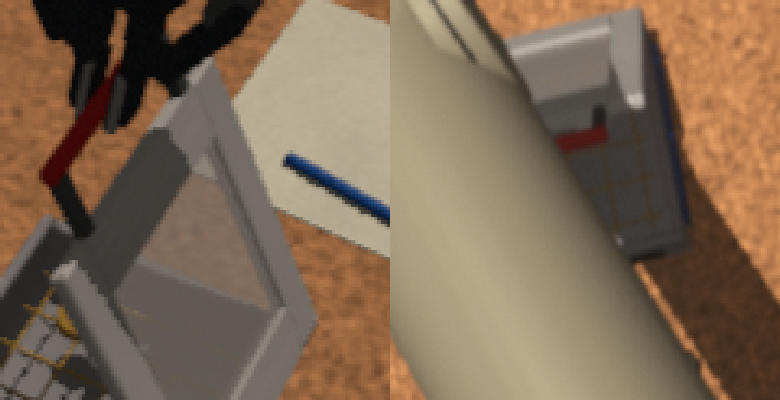

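The bar is held between the pads. Its near end shows at scene (344,93) and top (200,173). I'll triangulate that end as an independent angle check, and confirm that the hood is still.

```bash
python3 - <<'E'
from h import *
p,e=tri((343.8,93.4),(200.2,173.2)); v=p-BAR; print(p,e,"angle",np.arctan2(v[2],.24-v@EX),np.hypot(v[2],.24-v@EX)); state()
print(get_obs()["joint_velocities"])
E
```

```text
[0.56630501 0.15348006 0.28266785] 0.002020584923691264 angle 0.9200595040515603 0.23964155299078602
[0.5510681  0.22247978 0.28901079] 0.12867754270805573 [-1.68976682  4.32691317  0.95388811] 31.18992269039154 angle 0.931 radius 0.2412
[-4.50284320e-04  1.48675576e-03  1.35679585e-03 -1.12784812e-03
 -7.35581824e-04 -5.32518528e-04  1.00805611e-05]
```

The triangulated angle (0.92) agrees with the arm's (0.93). The hood is still, and both readings sit in the middle of the 0.85–1.03 band. I'm handing in.

```bash
python3 -c "
from workcell import job
print(job.hand_in())"
```

```text
the job is handed in; nothing more can be done
None
```

I pressed red, yellow and blue in order, raised the hood to about 1.16 rad, lowered it and handed in while holding it still by the bar at about 0.93 rad; the hand-in returned no verdict.

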